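# Demould a puppet-head casting and hold it over the mirror

## Robot

A 6-joint arm with a two-finger parallel gripper is mounted at the origin on the work surface. World frame = base frame: x ahead of the robot, y to its left, z up, the work surface at z = 0. Lengths are in mm, angles in rad, forces in N, time in s.
With the tool pointing down it reaches from about 375 to 975 mm from the base axis. Payload 3.8 kg.
Tool frame: the origin (TCP) lies between the finger pads; the fingertips stand 8 mm ahead of it and the grasp point (between the pads) lies 11 mm behind it; z points along the fingers, y is the line along which they close (so a half turn about z gives the same grasp; the last joint's range is limited). The gripper opens to 88 mm and grips with 3 to 60 N. Pads are 18 mm wide; open, the fingers measure 123 mm over their backs; the gripper's body (75 mm by 187 mm) begins 45 mm behind the grasp point.
Start: joints at [1.158, 0.264, 1.604, -0, 1.274, -0.037], TCP at [247.734, 627.89, 221.106] pointing down, gripper open.
Joint ranges: [-2.63, 2.63], [-0.94, 2.18], [0.31, 2.57], [-1.31, 4.45], [0, 2.66], [-2.55, 2.55]. Speed limits (rad/s): [2.57, 2.57, 3.14, 3.14, 3.14, 3.14].

## Interface

Orientations are given as a 3x3 rotation matrix whose columns are the frame's x, y, z axes.
In Python, from rig import telemetry, vision, sign_off gives the robot as it stands. The module is installed in compiled form; this text tells all that it offers.
- The arm moves only by the tool send_rows, never from a script. Its argument "rows" is one flat list of numbers, 4 for each row, row after row: the shift along the tool's x, y, z in units of 30 mm (1.0 is 30 mm), then the turn about the tool's z in units of 5 degrees (1.0 is 5 degrees). In form: [x, y, z, twist, x, y, z, twist, ...]. A call has exactly 10 rows; each row is the pose to reach, as a shift and turn from the pose commanded when the call began, along the tool's axes at that moment; what a row does not reach only later rows make up. A row lasts 1/12 s, in which the tool goes at most 41.7 mm and 7.16 degrees, less where a joint would pass 70% of its speed; a pose out of reach is approached as far as the arm can. A call with a gripper value outside its range is refused whole. "gripper" is the finger opening in mm, from 0 to 88.1, set as the call begins (left out, the last holds). The fingers move at their own pace and stop on an object; "newtons" is the grip in N (left out, the last holds). Time passes only in rows, so rows that repeat a pose let the fingers close, or fill a call up. It gives the time, the measured TCP pose, the force, the opening and the grip force at its end, in the units of the state.
- telemetry.state(): the state, without advancing time (a new reading comes with each control period).
- vision.get_image(name): name is "scene" or "top" or "wrist"; returns a dict with "frame" (480x640x3 uint8, blue, green, red), "fx", "fy", "cx", "cy" (pixels), "R" (3x3) and "t" (3): a world point X has camera coordinates R X + t; the wrist camera has in their place "tool_from_camera" (4x4, takes a point from camera to tool coordinates, whose origin is the TCP and whose axes are the flange's). Camera axes: x right, y down, z forward; pixel columns grow to the right and rows downward; lengths in mm; the calibration is good to about 2 mm. A picture is of the moment at which its call begins: read the wrist's pose just before it. There is no depth.
- sign_off(): hands the job in; it is judged then, once.
The state is a dict: "time_s": time; "joint_positions": joint angles; "qvel": joint speeds; "tau": joint torques, N m; "tool_pos": TCP position; "tool_rot": TCP orientation; "wrist_force": force on the tool from outside, world axes, zero at the start; "ft_torque": the same for the moment, N m; "gripper_width": opening from 0.0 (shut) to 1.0 (fully open); "grip_force": force on a finger pad.
Only numpy, scipy, OpenCV 4.12 (cv2) and the standard library are available. Lean on these libraries where they do the work, as an engineer would, in place of code of your own. Each camera call takes 0.05 s, during which the arm holds its last target. There are 200 camera calls.

## Task

Lift the half-head casting (the one with a neck and two ears) by its rib straight up out of its mould, and carry it, without letting it tip, to above the hand mirror, so that the carver can see its moulded face in the glass. Finish while still holding it there in the air: steady, level, face down, its balance point over the middle of the glass and its underside about 10 cm above the glass. Keep the casting off the mirror, and leave the round casting and the other things on the bench where they are.

Things in the scene. Friction and masses are not known exactly. Their poses are not given: they have to be found in the camera images.
- head_casting: Tan half-head casting, 0.13 to 0.23 kg, face down in its mould, 2.5 to 3 mm play all round, 24 mm thick. From above: a disc (crown, 64 mm across, 68 over two small ears) running into a neck 34 mm wide; back flush with the mould's top. Origin: on its underside, below its balance point (centre of mass); +x to the crown (edge at +52 mm; neck's end at -55 mm), z up.
- head_rib (a point): Point in the rib, the bar to grip the casting by, over the balance point: 47 mm above the casting's underside. The rib stands on the casting's back along its x (x = -50 to +34 mm), 14 mm wide (y), 28 mm high: top 52 mm above the underside. The balance point is 8 mm crownward of the rib's middle; gripped far from it, the casting droops. Axes as the casting's.
- head_mould: Fixed white plaster block, 160 x 110 mm (x, y), 40 mm high, with an open cavity 24 mm deep shaped like the half head. Origin: centre of its underside, on the bench, 16 mm straight below the casting's origin as it lies in the cavity; axes parallel to the lying casting's.
- round_casting: The other casting, to be left alone: a plain tan disc, 82 mm across and 24 mm thick, with a similar rib on top (62 x 14 x 28 mm, along its x), lying in the round mould. Origin: centre of its underside, 16 mm above the bench.
- round_mould: Fixed white plaster block, 130 x 130 x 40 mm high, with a round cavity. Origin: centre of its underside, on the bench.
- mirror: Round hand mirror fixed on the bench with its glass up: dark wooden disc 150 mm across, 12 mm thick, with a handle 24 mm wide that reaches 166 mm from the centre along its -x. Origin: centre of the disc's underside, on the bench.
- mirror_glass (a point): Centre of the mirror's glass, on its upper face, 12 mm above the bench; z up.
- chisel: Carving chisel lying on the bench, 182 mm long along its x, 20 mm thick, wooden handle at -x. Origin: under its middle. A bystander.
- brush: Flat paint brush lying on the bench, 170 mm long along its x, 16 mm wide, bristles at +x. Origin: under its middle. A bystander.
- puppet_head: Carved wooden puppet head standing on its neck, about 87 mm tall, 44 mm across. Origin: centre of its foot. A bystander.
- paint_jar: White jar with a red cap, 56 mm across, 70 mm tall. Origin: centre of its underside. A bystander.
- glue_bottle: Yellow bottle, 52 mm across, 100 mm tall. Origin: centre of its underside. A bystander.
- wood_blank: Upright wooden block, 45 x 45 x 75 mm tall. Origin: centre of its underside. A bystander.
Mind the look-alikes: they are no part of the job. Leave any blue or green look-alike of the head_casting alone.

How it is judged (in metres and radians):
On the way:
1. the half-head casting, gripped, is lifted clear (underside over 15 mm above the mould's top), level within 14 degrees, still above its mould (within 40 mm sideways of where it lay) (z of head_casting in the frame of head_mould above 0.055 m and horizontal distance between head_casting and head_mould below 0.04 m and angle between head_casting's own z axis and vertical below 0.25 rad and contact force between head_casting and the fingers above 1 N), for 0.1 s.
At the end, for the whole second after the job is handed in: The fingers alone hold the half-head casting, origin within 35 mm sideways of the glass's middle and 65 to 140 mm above it, level within 8 degrees, still (under 20 mm/s, 0.15 rad/s); the round casting is within 12 mm and other bystanders within 30 mm of their starts (horizontal distance between head_casting and mirror_glass below 0.035 m and z of head_casting in the frame of mirror_glass between 0.065 and 0.14 m and angle between head_casting's own z axis and vertical below 0.14 rad and linear speed of head_casting below 0.02 m/s and angular speed of head_casting below 0.15 rad/s and contact force between head_casting and the fingers above 1 N and contact force between head_casting and mirror below 0.1 N and contact force between head_casting and head_mould below 0.1 N and distance of round_casting from where it was at the start of the episode below 0.012 m and distance of each of chisel, brush, puppet_head, paint_jar, glue_bottle, wood_blank from where it was at the start of the episode below 0.03 m); the arm keeps its last pose, push and grip.
It fails at once if the half-head casting is tipped more than 20 degrees (angle between head_casting's own z axis and vertical above 0.35 rad).
It fails at once if the half-head casting touches the mirror (contact force between head_casting and mirror above 0.3 N).
It fails at once if the round casting (12 mm) or another bystander (30 mm) is displaced (distance of round_casting from where it was at the start of the episode above 0.012 m or distance of any of chisel, brush, puppet_head, paint_jar, glue_bottle, wood_blank from where it was at the start of the episode above 0.03 m).
It also fails if it takes over 48 s, if anything falls off the work surface, if the arm or the gripper's body presses on something with over 40 N, if the wrist force passes 120 N, or if a joint passes its speed limit or range.

## Working session

There is one attempt and no reset: what is moved stays moved. The work goes in short steps, Python scripts to look and compute and a tool call to move; the robot and the scene stay as the last step left them, time stands still between calls to the robot, and variables do not carry over. Pictures are saved under pics/ and viewed, at most 10 in all, crops included, and the job is handed in when it is done.

Besides the shell and the picture viewer there is one more tool, called after ">>>" by a JSON object that holds its "method" and its "body". send_rows: Moves the arm, as the interface text tells. Its arguments: {"type":"object","properties":{"rows":{"type":"array","items":{"type":"number"}},"gripper":{"type":"number"},"newtons":{"type":"number"}},"required":["rows"]}

```bash
mkdir -p pics
python3 - <<'E'
from rig import telemetry, vision
import cv2,numpy as np,pickle
s=telemetry.state();print(s['tool_pos'],s['tool_rot'],s['time_s'],s['gripper_width'])
d={}
for n in('scene','top','wrist'):
    im=vision.get_image(n);d[n]=im;cv2.imwrite(f'pics/{n}0.png',im['frame']);print(n,{k:np.round(v,3).tolist() for k,v in im.items() if k!='frame'})
d['s']=s;pickle.dump(d,open('d0.pkl','wb'))
E
```

```text
[247.46472986 627.20696931 219.83317023] [[-9.30200421e-01  3.67050987e-01 -8.66304139e-04]
 [ 3.67052001e-01  9.30198312e-01 -1.98196920e-03]
 [ 7.83508956e-05 -2.16160726e-03 -9.99997661e-01]] 0.0 0.9985956421703079
scene {'fx': 437.219, 'fy': 437.219, 'cx': 315.463, 'cy': 236.363, 'R': [[0.251, 0.968, -0.01], [0.812, -0.216, -0.541], [-0.526, 0.128, -0.841]], 't': [-216.867, -408.2, 1236.45]}
top {'fx': 467.913, 'fy': 467.913, 'cx': 319.206, 'cy': 241.404, 'R': [[-0.019, -1.0, 0.01], [-0.992, 0.017, -0.126], [0.126, -0.013, -0.992]], 't': [68.431, 564.857, 1032.039]}
wrist {'fx': 345.4, 'fy': 345.4, 'cx': 322.102, 'cy': 240.709, 'tool_from_camera': [[-0.001, -0.953, -0.304, 78.107], [1.0, -0.001, 0.001, 0.643], [-0.001, -0.304, 0.953, -162.953], [0.0, 0.0, 0.0, 1.0]]}
```

View pics/top0.png

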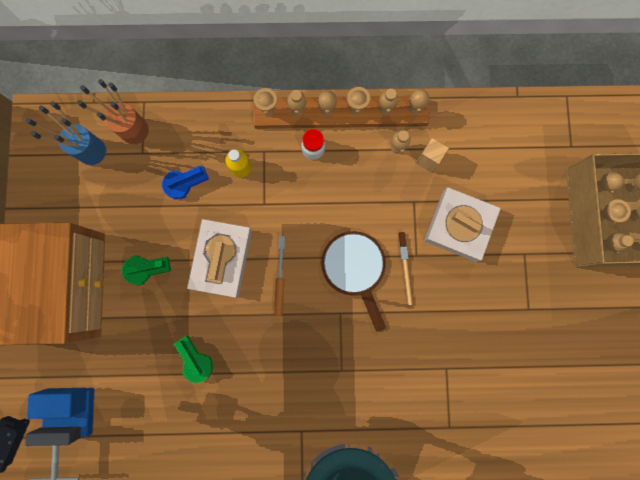

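View pics/scene0.png

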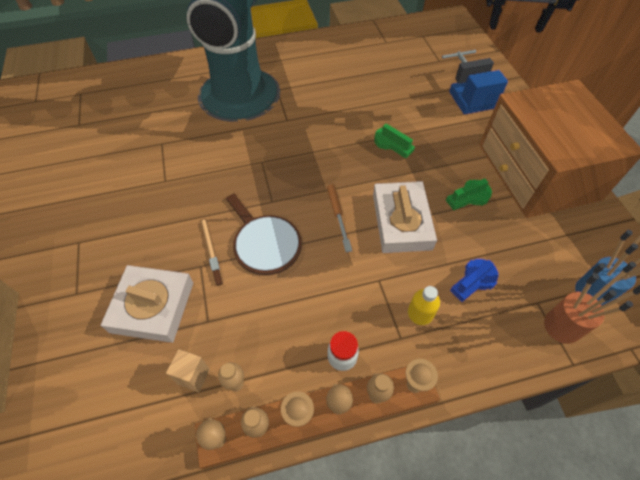

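The top view shows the head mould at about (219,258) with the tan casting's crown up at (220,245) and the rib from (222,238) to (216,280). The mirror glass is at (353,264) and the round mould at (463,223). In the scene view the head mould is at (405,216) and the glass at (267,243). The chisel lies between mould and mirror.

```bash
cat > h.py <<'E'
import cv2,numpy as np
def cam(im,s=None):
    """projection: returns K, R, t (world->camera)"""
    K=np.array([[im['fx'],0,im['cx']],[0,im['fy'],im['cy']],[0,0,1.]])
    if 'R' in im: return K,np.array(im['R']),np.array(im['t'])
    T=np.eye(4);T[:3,:3]=s['tool_rot'];T[:3,3]=s['tool_pos']
    C=np.linalg.inv(T@np.array(im['tool_from_camera']));return K,C[:3,:3],C[:3,3]
def ray(c,px,z):
    K,R,t=c;p=np.c_[np.reshape(px,(-1,2)),np.ones(np.size(px)//2)]
    d=(R.T@np.linalg.inv(K)@p.T).T;o=-R.T@t
    return o+d*((z-o[2])/d[:,2])[:,None]
def tri(c1,p1,c2,p2):
    X=cv2.triangulatePoints(c1[0]@np.c_[c1[1],c1[2]],c2[0]@np.c_[c2[1],c2[2]],np.float64(p1).reshape(-1,2).T,np.float64(p2).reshape(-1,2).T)
    return (X[:3]/X[3]).T
def proj(c,X):
    K,R,t=c;q=(K@(R@np.reshape(X,(-1,3)).T+t[:,None]));return (q[:2]/q[2]).T
def blobs(mask,amin=300):
    cs,_=cv2.findContours(mask.astype(np.uint8)*255,cv2.RETR_EXTERNAL,cv2.CHAIN_APPROX_NONE)
    return [c for c in cs if cv2.contourArea(c)>amin]
E
python3 - <<'E'
from h import *;import pickle
d=pickle.load(open('d0.pkl','rb'))
C={n:cam(d[n]) for n in('top','scene')}
P={}
for n in C:
    hsv=cv2.cvtColor(d[n]['frame'],cv2.COLOR_BGR2HSV);h,s,v=cv2.split(hsv)
    for px in ([(353,264),(200,240)] if n=='top' else [(267,243),(385,240)]): print(n,px,hsv[px[1],px[0]])
    g=(s<70)&(v>110)&(h>80)&(h<125)
    w=(s<60)&(v>120)
    for c in blobs(w):
        r=cv2.minAreaRect(c);print(n,'white',np.round(r[0]),np.round(r[1]),cv2.contourArea(c))
    gl=[c for c in blobs(w) if cv2.pointPolygonTest(c,(353.,264.) if n=='top' else (267.,243.),False)>0]
    for c in gl:
        e=cv2.fitEllipse(c);print(n,'glass',e);P[n]=e[0]
if len(P)==2: print(tri(C['top'],P['top'],C['scene'],P['scene']))
print('mould',ray(C['top'],(219,258),40),ray(C['scene'],(405,216),40))
print('rib ends',ray(C['top'],[(222,238),(216,280)],68))
print('mirror',ray(C['top'],P.get('top',(353,264)),12),ray(C['scene'],P.get('scene',(267,243)),12))
E
```

```text
top (353, 264) [ 99  30 224]
top (200, 240) [ 12  30 211]
top white [354. 262.] [57. 57.] 2576.5
top white [218. 258.] [50. 72.] 3376.0
top white [462. 224.] [61. 59.] 3297.0
top white [124.  81.] [22. 76.] 692.0
top white [320.  16.] [ 32. 639.] 13869.5
top glass ((353.4791259765625, 262.642822265625), (56.98970031738281, 57.592586517333984), 138.54421997070312)
scene (267, 243) [ 95  22 220]
scene (385, 240) [ 15  34 208]
scene white [312. 467.] [24. 66.] 858.5
scene white [373. 463.] [37. 51.] 1144.0
scene white [424. 444.] [32. 52.] 973.0
scene white [476. 441.] [30. 49.] 607.5
scene white [147. 302.] [73. 79.] 4812.5
scene white [266. 244.] [53. 61.] 2536.0
scene white [404. 216.] [73. 55.] 3436.0
scene glass ((266.27557373046875, 243.2178955078125), (52.40095520019531, 61.68612289428711), 79.76429748535156)
[[518.45373406 -21.47755358   4.98963251]]
mould [[531.6419819  284.98443088  40.        ]] [[549.91080573 282.66763251  40.        ]]
rib ends [[573.20379405 273.06602248  68.        ]
 [480.89212863 285.45886552  68.        ]]
mirror [[517.91831712 -20.70796221  12.        ]] [[522.89257009 -21.80136773  12.        ]]
```

>>> {"method": "send_rows", "body": {"rows": [-0.26, -0.43, -0.07, -0.1, -0.84, -1.37, -0.21, -0.4, -1.48, -2.4, -0.37, -0.7, -2.1, -3.4, -0.53, -1.1, -2.7, -4.45, -0.7, -1.4, -3.4, -5.5, -0.85, -1.7, -4.0, -6.5, -1.0, -2.0, -4.6, -7.5, -1.2, -2.4, -5.05, -8.2, -1.3, -2.6, -5.27, -8.56, -1.33, -2.7], "gripper": 70}}

```text
time_s: 0.98
tool_pos: [300.8, 328.4, 261.5]
tool_rot: [[-0.99, 0.14, 0.001], [0.14, 0.99, -0.0], [-0.001, -0.0, -1.0]]
wrist_force: [0.0, -0.0, -0.3]
gripper_width: 0.797
grip_force: 0.0
```

>>> {"method": "send_rows", "body": {"rows": [-0.4, 0, 0, 0, -1.2, 0, 0, 0, -2.2, 0, 0, 0, -3.2, 0, 0, 0, -4.2, 0, 0, 0, -5.1, 0, 0, 0, -5.9, 0, 0, 0, -6.6, 0, 0, 0, -7.1, 0, 0, 0, -7.3, 0, 0, 0]}}

```text
time_s: 1.82
tool_pos: [519.6, 300.3, 260.0]
tool_rot: [[-0.99, 0.141, -0.001], [0.141, 0.99, -0.001], [0.0, -0.001, -1.0]]
wrist_force: [0.1, 0.2, 0.9]
gripper_width: 0.792
grip_force: 0.0
```

```bash
cat > shot.py <<'E'
import sys,pickle,cv2
from rig import telemetry,vision
s=telemetry.state();im=vision.get_image('wrist');print(s['tool_pos'].round(1) if hasattr(s['tool_pos'],'round') else s['tool_pos'],s['time_s'],abs(__import__('numpy').array(s['qvel'])).max())
pickle.dump((im,s),open(f'w{sys.argv[1]}.pkl','wb'));cv2.imwrite(f'pics/w{sys.argv[1]}.png',im['frame'])
E
python3 shot.py 1
```

```text
[519.6 300.3 260. ] 1.8167 0.08744125424001438
```

View pics/w1.png

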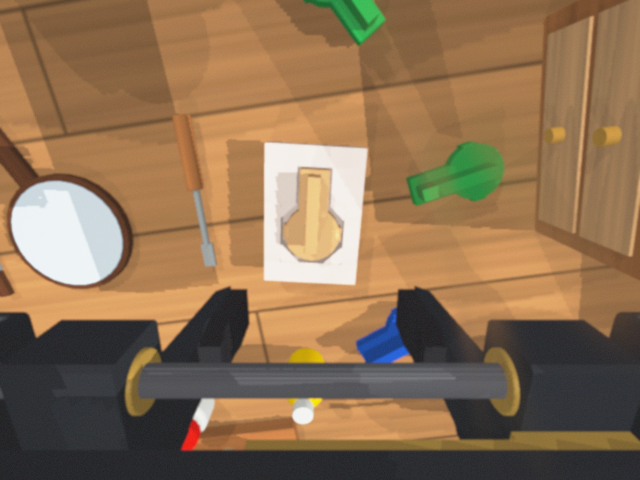

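The wrist view shows the mould with corners at about (265,143), (367,148), (357,285) and (264,281). The rib runs from (313,176) to (313,255), crown downward, and the glass is at (68,232). A second place gives the stereo baseline.

>>> {"method": "send_rows", "body": {"rows": [0, -0.2, 0, 0, 0, -0.7, 0.1, 0, 0, -1.3, 0.3, 0, 0, -1.9, 0.5, 0, 0, -2.5, 0.7, 0, 0, -2.8, 0.9, 0, 0, -3, 1, 0, 0, -3, 1, 0, 0, -3, 1, 0, 0, -3, 1, 0]}}

```text
time_s: 2.7
tool_pos: [505.0, 211.9, 231.5]
tool_rot: [[-0.99, 0.139, 0.001], [0.139, 0.99, 0.001], [-0.001, 0.001, -1.0]]
wrist_force: [0.4, 0.5, -0.0]
gripper_width: 0.793
grip_force: 0.0
```

```bash
python3 shot.py 2
python3 - <<'E'
import cv2,numpy as np
a=cv2.imread('pics/w1.png')[130:300,210:410];b=cv2.imread('pics/w2.png')
cv2.imwrite('pics/c1.png',np.hstack([cv2.resize(a,(400,340),interpolation=2),cv2.resize(b[100:310,300:547],(400,340),interpolation=2)]))
E
```

```text
[505.  211.9 231.5] 2.7 0.008717544443555297
```

View pics/c1.png

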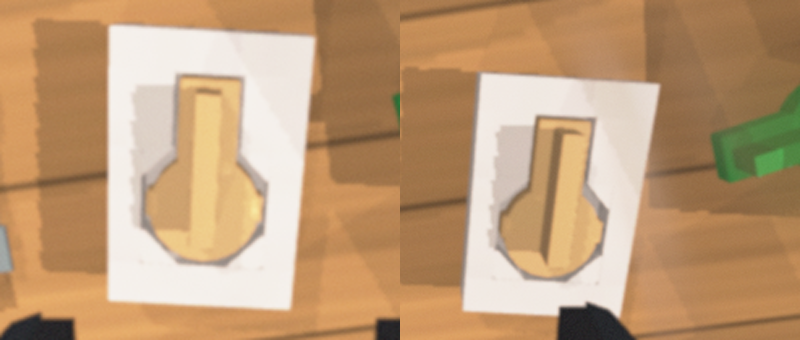

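In the left crop the rib top spans roughly (208,90) to (203,250). In the right crop it spans about (575,130) to (562,268), with its shaded side on the left. I'll segment the rib top and the mould's upper face.

```bash
cat > rib.py <<'E'
from h import *;import pickle
seeds={1:[(314,215),(295,230),(332,230)],2:[(404,223),(391,223),(375,240),(415,240)]}
for k in (1,2):
    im,s=pickle.load(open(f'w{k}.pkl','rb'));f=im['frame'];c=cam(im,s)
    hsv=cv2.cvtColor(f,cv2.COLOR_BGR2HSV)
    for p in seeds[k]: print(k,p,hsv[p[1]-1:p[1]+2,p[0]-1:p[0]+2].reshape(-1,3).mean(0).round())
    for y in (190,215,240): print(y,'V',hsv[y,290:345,2].tolist() if k==1 else hsv[y,365:430,2].tolist())
    w=cv2.inRange(hsv,(0,0,140),(180,60,255))
    w=cv2.morphologyEx(w,cv2.MORPH_CLOSE,np.ones((5,5)))
    b=[x for x in blobs(w,3000) if cv2.pointPolygonTest(cv2.convexHull(x),tuple(map(float,seeds[k][0])),False)>0]
    for x in b: print('quad',cv2.approxPolyDP(cv2.convexHull(x),6,True).reshape(-1,2).tolist())
E
python3 rib.py
```

```text
1 (314, 215) [ 20. 106. 239.]
1 (295, 230) [ 16. 117. 207.]
1 (332, 230) [ 19. 112. 235.]
190 V [222, 221, 221, 224, 222, 218, 198, 173, 178, 192, 204, 206, 210, 209, 208, 207, 214, 226, 237, 239, 239, 239, 239, 239, 239, 239, 239, 239, 239, 237, 232, 226, 225, 224, 225, 226, 227, 229, 224, 212, 202, 227, 243, 245, 245, 245, 245, 245, 245, 244, 245, 245, 245, 245, 244]
215 V [180, 170, 176, 188, 202, 206, 207, 206, 206, 206, 205, 205, 205, 204, 206, 212, 227, 237, 239, 238, 239, 239, 239, 240, 239, 239, 239, 238, 234, 230, 227, 230, 232, 232, 234, 231, 230, 229, 229, 226, 216, 192, 168, 173, 183, 189, 197, 211, 226, 238, 244, 245, 245, 245, 244]
240 V [206, 208, 207, 206, 206, 207, 208, 207, 206, 206, 208, 207, 206, 207, 212, 225, 236, 238, 238, 238, 238, 239, 238, 238, 239, 240, 239, 233, 225, 227, 230, 229, 231, 230, 229, 230, 230, 230, 230, 231, 232, 236, 238, 239, 239, 239, 239, 238, 234, 226, 210, 185, 206, 236, 244]
quad [[265, 143], [366, 149], [353, 284], [264, 279]]
2 (404, 223) [ 18. 114. 231.]
2 (391, 223) [ 16. 115. 140.]
2 (375, 240) [ 16. 119. 193.]
2 (415, 240) [ 17. 1
[... 359 characters left out ...]
210, 213, 214, 213, 210, 211, 205, 199, 186, 176, 162, 146, 132, 145, 171, 186, 194, 191, 195, 192, 193, 193, 189, 172, 150, 136, 132, 135, 142, 172, 214, 229, 232, 232, 231, 231, 230, 232, 232, 232, 232, 231, 231, 225, 217, 204, 183, 173, 169, 181, 209, 228, 235, 239, 240, 240, 240, 240, 239, 240, 240, 240, 239]
240 V [199, 204, 202, 196, 195, 195, 192, 191, 193, 193, 192, 194, 191, 193, 192, 192, 192, 191, 190, 192, 192, 187, 171, 148, 138, 134, 134, 146, 177, 216, 229, 231, 231, 231, 231, 231, 231, 231, 231, 231, 230, 230, 227, 221, 221, 221, 221, 221, 221, 224, 226, 230, 231, 231, 232, 232, 233, 233, 231, 216, 173, 163, 200, 231, 240]
quad [[348, 145], [459, 152], [434, 296], [339, 291]]
```

Run:
```python
from h import *;import pickle
D=[pickle.load(open(f'w{k}.pkl','rb')) for k in(1,2)];C=[cam(*d) for d in D]
def plane(c,p,q):
    K,R,t=c;n=R.T@np.cross(*[np.linalg.inv(K)@[*x,1] for x in(p,q)]);n/=np.linalg.norm(n);return n,n@(-R.T@t)
n1,d1=plane(C[0],(306.7,190),(304.8,240));n2,d2=plane(C[1],(399.5,190),(393.3,240))
dr=np.cross(n1,n2);dr/=np.linalg.norm(dr);dr*=np.sign(dr[0])
p=np.linalg.lstsq(np.array([n1,n2,[1,0,0]]),np.array([d1,d2,535]),rcond=None)[0]
print('left edge dir',dr,'yaw',np.degrees(np.arctan2(dr[1],dr[0])),'pt',p)
for z in (66,68): print(z,ray(C[0],[(306.7,190),(304.8,240),(319.7,190),(317.3,240)],z).round(1).tolist())
for k,(d,xs) in enumerate(zip(D,[(314.4,-0.04),(407.5,-0.126)])):
    v=cv2.cvtColor(d[0]['frame'],cv2.COLOR_BGR2HSV)[:,:,2]
    for a,b in((165,192),(238,272)): print(k,a,[int(v[y,int(round(xs[0]+xs[1]*(y-190)))]) for y in range(a,b)])
q1=[[265,143],[366,149],[353,284],[264,279]];q2=[[348,145],[459,152],[434,296],[339,291]]
X=tri(C[0],q1,C[1],q2);print('quad tri',X.round(1).tolist())
for c,q in zip(C,(q1,q2)):
    r=ray(c,q,40);print(r.round(1).tolist(),r.mean(0).round(1))
# glass in both top and wrist
h=cv2.cvtColor(D[0][0]['frame'],cv2.COLOR_BGR2HSV);w=cv2.inRange(h,(80,8,150),(125,80,255))
P=[]
for d in D:
    h=cv2.cvtColor(d[0]['frame'],cv2.COLOR_BGR2HSV);w=cv2.inRange(h,(75,8,130),(125,90,255))
    for b in blobs(w,4000):
        e=cv2.fitEllipse(b);print('glass',np.round(e[0],1),np.round(e[1],1))
```

```text
left edge dir [ 0.98125907 -0.19247323 -0.00920327] yaw -11.097630405461402 pt [535.         280.64242397  65.8097549 ]
66 [[498.1, 287.9, 66.0], [551.5, 277.4, 66.0], [500.1, 301.2, 66.0], [553.5, 290.8, 66.0]]
68 [[497.8, 288.0, 68.0], [550.9, 277.6, 68.0], [499.7, 301.3, 68.0], [552.8, 290.9, 68.0]]
0 165 [241, 231, 203, 179, 198, 224, 233, 235, 226, 200, 170, 175, 214, 233, 239, 239, 239, 239, 239, 239, 239, 239, 238, 239, 239, 239, 239]
0 238 [238, 238, 238, 239, 238, 239, 239, 239, 239, 239, 238, 239, 239, 238, 239, 238, 233, 230, 233, 236, 238, 234, 212, 178, 200, 238, 245, 245, 245, 245, 244, 244, 244, 245]
1 165 [237, 237, 237, 237, 237, 235, 225, 197, 166, 176, 210, 224, 227, 227, 222, 201, 176, 175, 211, 229, 232, 232, 232, 232, 231, 232, 233]
1 238 [231, 230, 231, 230, 231, 230, 230, 231, 231, 231, 231, 231, 231, 231, 231, 231, 230, 231, 231, 231, 231, 230, 231, 231, 231, 231, 228, 218, 216, 220, 220, 214, 191, 161]
quad tri [[446.0, 247.9, 27.6], [467.5, 356.0, 39.6], [622.1, 323.9, 42.0], [601.4, 218.5, 40.3]]
[[446.2, 249.9, 40.0], [467.6, 355.9, 40.0], [623.0, 324.0, 40.0], [601.2, 218.5, 40.0]] [534.5 287.1  40. ]
[[445.1, 247.1, 40.0], [467.3, 355.9, 40.0], [623.2, 324.5, 40.0], [601.8, 218.4, 40.0]] [534.3 286.5  40. ]
glass [ 66.7 232.3] [ 93.3 117.7]
glass [126.2 240.1] [101.8 122.1]
```

>>> {"method": "send_rows", "body": {"rows": [-0.05, 0.2, 0.2, 0.05, -0.15, 0.7, 0.7, 0.15, -0.3, 1.3, 1.3, 0.3, -0.42, 1.8, 2.0, 0.4, -0.52, 2.25, 2.7, 0.5, -0.58, 2.5, 3.3, 0.6, -0.61, 2.62, 3.8, 0.62, -0.61, 2.62, 4.05, 0.62, -0.61, 2.62, 4.05, 0.62, -0.61, 2.62, 4.05, 0.62]}}

```text
time_s: 3.58
tool_pos: [533.7, 286.7, 109.1]
tool_rot: [[-0.981, 0.193, -0.001], [0.193, 0.981, -0.0], [0.001, -0.001, -1.0]]
wrist_force: [0.1, 0.2, 0.2]
gripper_width: 0.794
grip_force: 0.0
```

```bash
python3 shot.py 3
python3 - <<'E'
from h import *;import pickle
D=[pickle.load(open(f'w{k}.pkl','rb')) for k in(1,2)];C=[cam(*d) for d in D]
print(tri(C[0],(66.7,232.3),C[1],(126.2,240.1)),ray(C[0],(66.7,232.3),12),ray(C[1],(126.2,240.1),12))
im,s=pickle.load(open('w3.pkl','rb'));c=cam(im,s);print(s['tool_rot'])
f=im['frame'].copy()
u=np.array([.981,-.193,0]);n=np.array([.193,.981,0]);o=np.array([534,287.3,0])
for z,a,b,col in((67,34,-50,(0,0,255)),):
    P=[o+u*x+n*y+[0,0,z] for x,y in((a,-7),(a,7),(b,7),(b,-7))]
    cv2.polylines(f,[proj(c,P).round().astype(int)],True,col,1)
cv2.imwrite('pics/w3o.png',f)
E
```

```text
[533.7 286.7 109.1] 3.5833 0.025642538718834647
[[516.63026843 -19.47126131  10.22322432]] [[516.37218741 -18.07786924  12.        ]] [[516.15689556 -18.32094558  12.        ]]
[[-9.81266677e-01  1.92652269e-01 -9.01209393e-04]
 [ 1.92652734e-01  9.81266891e-01 -4.60872610e-04]
 [ 7.95538785e-04 -6.25859388e-04 -9.99999488e-01]]
```

View pics/w3o.png

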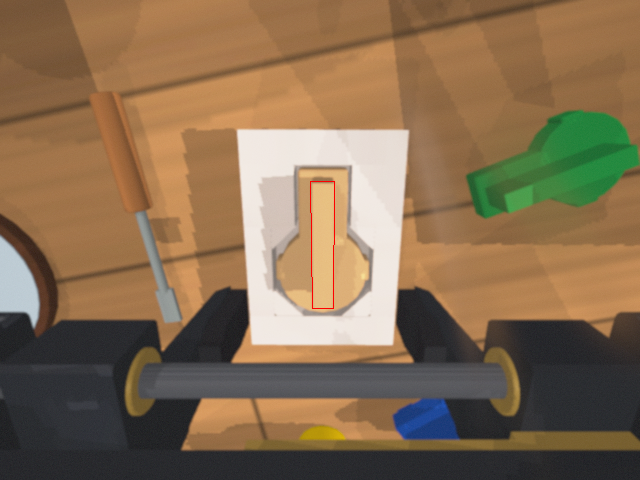

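The measured rib rectangle, with corners (310,180) to (333,309), overlays the rib exactly and lies centred between the fingers. I'm descending to grasp height.

>>> {"method": "send_rows", "body": {"rows": [0, 0, 0.15, 0, 0, 0, 0.4, 0, 0, 0, 0.7, 0, 0, 0, 1.0, 0, 0, 0, 1.3, 0, 0, 0, 1.55, 0, 0, 0, 1.75, 0, 0, 0, 1.87, 0, 0, 0, 1.9, 0, 0, 0, 1.9, 0], "gripper": 40}}

```text
time_s: 4.47
tool_pos: [533.8, 286.5, 52.1]
tool_rot: [[-0.981, 0.193, -0.001], [0.193, 0.981, -0.0], [0.0, -0.0, -1.0]]
wrist_force: [1.3, -0.1, -0.1]
gripper_width: 0.451
grip_force: 0.0
```

>>> {"method": "send_rows", "body": {"rows": [0, 0, 0, 0, 0, 0, 0, 0, 0, 0, 0, 0, 0, 0, 0, 0, 0, 0, 0, 0, 0, 0, 0, 0, 0, 0, 0, 0, 0, 0, 0, 0, 0, 0, 0, 0, 0, 0, 0, 0], "gripper": 0, "newtons": 30}}

```text
time_s: 5.3
tool_pos: [533.9, 286.6, 52.5]
tool_rot: [[-0.981, 0.193, -0.0], [0.193, 0.981, 0.0], [0.0, -0.0, -1.0]]
wrist_force: [0.4, 0.6, -0.5]
gripper_width: 0.004
grip_force: 0.0
```

```bash
python3 shot.py 4; python3 -c "
from rig import telemetry as t;s=t.state();print(s['gripper_width'],s['grip_force'],s['wrist_force'])"
```

```text
[533.9 286.6  52.5] 5.3 0.0017395918953561594
0.0032053404930518165 0.0 [-0.23814101  0.42135073 -0.16458758]
```

View pics/w4.png

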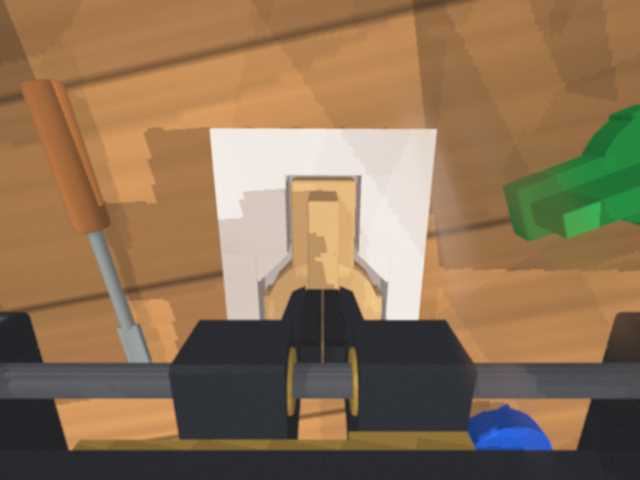

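The fingers are shut at about (322,300) over the rib line, and the rib end is still visible at (322,195), so they closed on nothing. I'll check the actual height of the hand against the rib.

Run:
```python
from h import *;import pickle
u=np.array([.981,-.193,0]);n=np.array([.193,.981,0]);o=np.array([534,287.3,0])
for k in (3,4):
    im,s=pickle.load(open(f'w{k}.pkl','rb'));c=cam(im,s);print(k,s['tool_pos'])
    print(' rib neck end corners',proj(c,[o-50*u+n*y+[0,0,67] for y in(-7,7)]).round(1).tolist())
    print(' mould near corners',proj(c,[o-80*u+n*y+[0,0,40] for y in(-55,55)]).round(1).tolist())
    T=np.array(s['tool_rot']);
    for zz in (-11,0,8): print(' tool pt z',zz,proj(c,np.array(s['tool_pos'])+T[:,2]*zz).round(1).tolist(), proj(c,np.array(s['tool_pos'])+T[:,2]*zz+T[:,0]*9).round(1).tolist())
```

```text
3 [533.70209013 286.74874687 109.11751398]
 rib neck end corners [[310.3, 180.8], [334.0, 180.8]]
 mould near corners [[236.0, 127.8], [408.1, 127.7]]
 tool pt z -11 [[321.0, 298.5]] [[320.9, 281.6]]
 tool pt z 0 [[321.0, 288.7]] [[321.0, 272.6]]
 tool pt z 8 [[321.0, 282.2]] [[321.0, 266.7]]
4 [533.91413442 286.55744167  52.4713549 ]
 rib neck end corners [[306.4, 198.2], [338.6, 198.2]]
 mould near corners [[208.3, 126.3], [436.4, 126.1]]
 tool pt z -11 [[321.0, 298.5]] [[320.9, 281.6]]
 tool pt z 0 [[321.0, 288.7]] [[321.0, 272.6]]
 tool pt z 8 [[321.0, 282.2]] [[321.0, 266.7]]
```

The camera geometry agrees with the pose: the mould corners are predicted within 3 px. But the visible fingertips sit about 20 px lower than the stated tip should project, so the real tips seem shorter than the text says. I'll check with the scene camera.

Run:
```python
from h import *;import pickle
from rig import telemetry,vision
s=telemetry.state();im=vision.get_image('scene');c=cam(im)
pickle.dump((im,s),open('s5.pkl','wb'))
T=np.array(s['tool_rot']);p=np.array(s['tool_pos'])
for zz in(-30,-20,-11,0,8): print(zz,proj(c,p+T[:,2]*zz-T[:,0]*9).round(1))
cv2.imwrite('pics/s5.png',cv2.resize(im['frame'][110:270,310:510],(800,600),interpolation=cv2.INTER_CUBIC))
```

```text
-30 [[408.  201.4]]
-20 [[407.2 204.2]]
-11 [[406.5 206.8]]
0 [[405.7 209.8]]
8 [[405.1 212. ]]
```

View pics/s5.png

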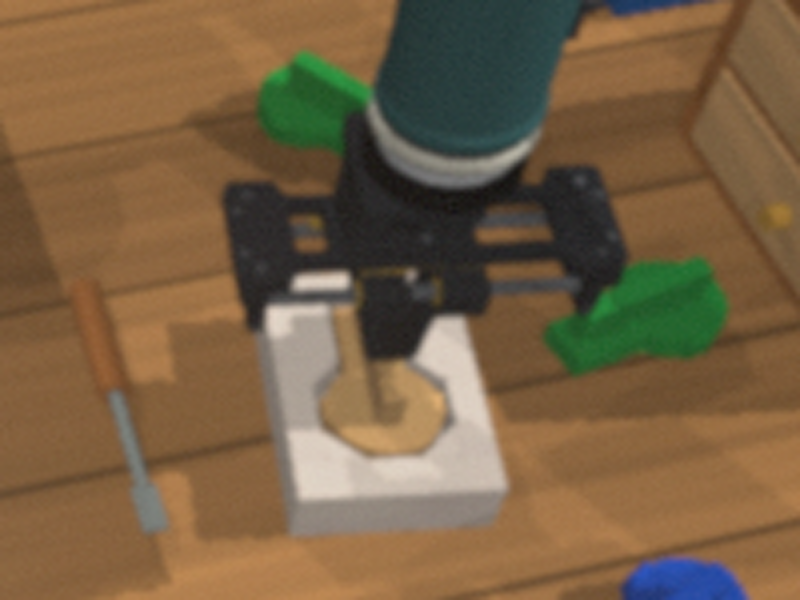

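The fingertips' lower edge is at about crop (390,357), i.e. (407.5,205) in the full picture. That is tool z ≈ -18 instead of +8, so the tips hang at z ≈ 70, just above the rib top. The fingers are about 26 mm shorter than stated, so I'll reopen, go 24 mm lower slowly and grip again.

>>> {"method": "send_rows", "body": {"rows": [0, 0, 0, 0, 0, 0, 0, 0, 0, 0, 0, 0, 0, 0, 0, 0, 0, 0, 0, 0, 0, 0, 0, 0, 0, 0, 0, 0, 0, 0, 0, 0, 0, 0, 0, 0, 0, 0, 0, 0], "gripper": 40}}

```text
time_s: 6.23
tool_pos: [533.9, 286.5, 52.5]
tool_rot: [[-0.981, 0.193, 0.0], [0.193, 0.981, -0.0], [-0.0, -0.0, -1.0]]
wrist_force: [-0.2, -1.0, -0.2]
gripper_width: 0.453
grip_force: 0.0
```

>>> {"method": "send_rows", "body": {"rows": [0, 0, 0.05, 0, 0, 0, 0.12, 0, 0, 0, 0.2, 0, 0, 0, 0.28, 0, 0, 0, 0.36, 0, 0, 0, 0.44, 0, 0, 0, 0.5, 0, 0, 0, 0.5, 0, 0, 0, 0.5, 0, 0, 0, 0.5, 0]}}

```text
time_s: 7.07
tool_pos: [534.0, 286.6, 37.6]
tool_rot: [[-0.981, 0.193, 0.0], [0.193, 0.981, 0.0], [-0.0, 0.0, -1.0]]
wrist_force: [0.2, -0.5, -0.8]
gripper_width: 0.457
grip_force: 0.0
```

>>> {"method": "send_rows", "body": {"rows": [0, 0, 0.05, 0, 0, 0, 0.1, 0, 0, 0, 0.15, 0, 0, 0, 0.2, 0, 0, 0, 0.25, 0, 0, 0, 0.3, 0, 0, 0, 0.3, 0, 0, 0, 0.3, 0, 0, 0, 0.3, 0, 0, 0, 0.3, 0]}}

```text
time_s: 7.9
tool_pos: [534.0, 286.6, 28.6]
tool_rot: [[-0.981, 0.193, 0.0], [0.193, 0.981, 0.0], [-0.0, 0.0, -1.0]]
wrist_force: [0.0, 0.3, 0.1]
gripper_width: 0.457
grip_force: 0.0
```

No contact force at this depth, so I'm closing.

>>> {"method": "send_rows", "body": {"rows": [0, 0, 0, 0, 0, 0, 0, 0, 0, 0, 0, 0, 0, 0, 0, 0, 0, 0, 0, 0, 0, 0, 0, 0, 0, 0, 0, 0, 0, 0, 0, 0, 0, 0, 0, 0, 0, 0, 0, 0], "gripper": 0, "newtons": 35}}

```text
time_s: 8.73
tool_pos: [534.0, 286.6, 28.5]
tool_rot: [[-0.981, 0.193, 0.0], [0.193, 0.981, 0.0], [-0.0, 0.0, -1.0]]
wrist_force: [0.1, 0.3, 0.4]
gripper_width: 0.159
grip_force: 35.0
```

The pads hold at 14 mm, which is the rib's width. I'm lifting straight up.

>>> {"method": "send_rows", "body": {"rows": [0, 0, -0.03, 0, 0, 0, -0.1, 0, 0, 0, -0.2, 0, 0, 0, -0.32, 0, 0, 0, -0.46, 0, 0, 0, -0.6, 0, 0, 0, -0.74, 0, 0, 0, -0.88, 0, 0, 0, -0.97, 0, 0, 0, -1.0, 0]}}

```text
time_s: 9.57
tool_pos: [534.4, 286.8, 59.4]
tool_rot: [[-0.981, 0.193, 0.001], [0.193, 0.981, 0.001], [-0.001, 0.001, -1.0]]
wrist_force: [-0.1, -0.2, -2.0]
gripper_width: 0.157
grip_force: 35.0
```

>>> {"method": "send_rows", "body": {"rows": [0, 0, -0.05, 0, 0, 0, -0.2, 0, 0, 0, -0.4, 0, 0, 0, -0.7, 0, 0, 0, -1.0, 0, 0, 0, -1.3, 0, 0, 0, -1.6, 0, 0, 0, -1.8, 0, 0, 0, -1.95, 0, 0, 0, -2.0, 0]}}

```text
time_s: 10.4
tool_pos: [534.5, 286.8, 119.9]
tool_rot: [[-0.981, 0.193, 0.002], [0.193, 0.981, 0.001], [-0.001, 0.001, -1.0]]
wrist_force: [0.4, 0.6, -1.2]
gripper_width: 0.158
grip_force: 35.0
```

Run:
```python
from h import *;import pickle
from rig import telemetry,vision
s=telemetry.state();a=vision.get_image('wrist');b=vision.get_image('scene')
pickle.dump((a,b,s),open('s6.pkl','wb'));print(s['tool_pos'],s['gripper_width'],s['wrist_force'],s['ft_torque'])
cv2.imwrite('pics/s6.png',np.hstack([cv2.resize(a['frame'][60:360,180:480],(400,400),interpolation=2),cv2.resize(b['frame'][110:270,330:490],(400,400),interpolation=2)]))
```

```text
[534.54352231 286.84119785 119.88492043] 0.15772153117791426 [ 0.38341643  0.61927316 -1.1597238 ] [0.05770323 0.0128554  0.04192493]
```

View pics/s6.png

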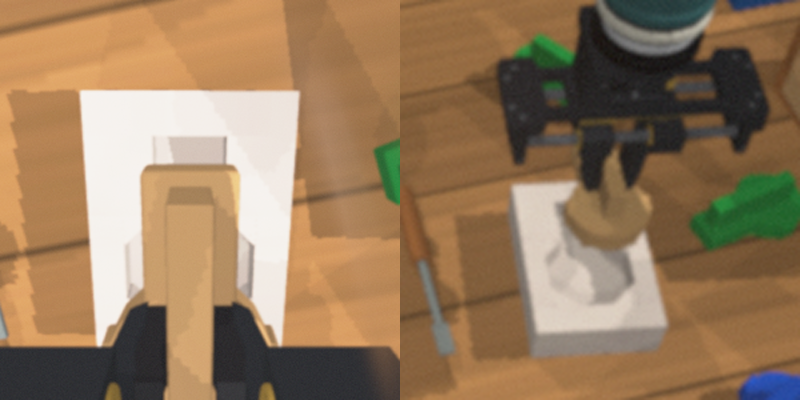

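The casting hangs in the grip above the emptied cavity. In the wrist crop the rib's neck end is at (190,203), i.e. full (322,212). I'll check level by comparing with a level prediction.

Run:
```python
from h import *;import pickle
a,b,s=pickle.load(open('s6.pkl','rb'));c=cam(a,s);T=np.array(s['tool_rot']);p=np.array(s['tool_pos'])
dz=s['tool_pos'][2]-28.5;u=np.array([.981,-.193,0]);n=np.array([.193,.981,0]);o=np.array([534.5,287.2,dz])
for t in(-10,-5,0,5,10):   # tilt about y at grip (neck droop positive)
    r=np.radians(t);f=lambda x,y,z:(lambda X,Z:o+u*X+n*y+[0,0,63+Z])(x*np.cos(r)+(z-63)*np.sin(r),x*np.sin(r)+(z-63)*np.cos(r))
    print(t,'rib top end',proj(c,[f(-50,-7,67),f(-50,7,67)]).round(0).tolist(),'neck top end',proj(c,[f(-55,-17,40),f(-55,17,40)]).round(0).tolist())
x,y=np.array([167,213,148,236]),np.array([203,203,166,166]);print(np.c_[180+x*.75,60+y*.75])
v=cv2.cvtColor(a['frame'],cv2.COLOR_BGR2HSV)[:,:,2];print([int(q) for q in v[180:225,322]])
```

```text
-10 rib top end [[301.0, 216.0], [342.0, 216.0]] neck top end [[281.0, 201.0], [363.0, 201.0]]
-5 rib top end [[302.0, 213.0], [341.0, 213.0]] neck top end [[282.0, 193.0], [361.0, 193.0]]
0 rib top end [[303.0, 210.0], [341.0, 210.0]] neck top end [[283.0, 186.0], [360.0, 186.0]]
5 rib top end [[303.0, 209.0], [340.0, 209.0]] neck top end [[284.0, 180.0], [359.0, 180.0]]
10 rib top end [[304.0, 209.0], [339.0, 209.0]] neck top end [[285.0, 176.0], [358.0, 176.0]]
[[305.25 212.25]
 [339.75 212.25]
 [291.   184.5 ]
 [357.   184.5 ]]
[213, 208, 199, 179, 167, 167, 167, 173, 188, 199, 203, 202, 204, 205, 204, 202, 202, 203, 199, 189, 176, 169, 165, 164, 167, 168, 165, 163, 164, 163, 164, 165, 171, 181, 196, 203, 204, 201, 203, 201, 200, 202, 201, 203, 201]
```

Level within a degree or two. I'm carrying it to the glass at about (517,-20).

>>> {"method": "send_rows", "body": {"rows": [-0.01, -0.1, -0.02, 0, -0.04, -0.3, -0.05, 0, -0.08, -0.55, -0.08, 0, -0.12, -0.85, -0.12, 0, -0.17, -1.2, -0.15, 0, -0.22, -1.56, -0.17, 0, -0.27, -1.92, -0.17, 0, -0.32, -2.28, -0.17, 0, -0.37, -2.64, -0.17, 0, -0.41, -3.0, -0.17, 0]}}

```text
time_s: 11.33
tool_pos: [528.5, 194.5, 123.6]
tool_rot: [[-0.981, 0.193, 0.0], [0.193, 0.981, -0.0], [-0.0, -0.0, -1.0]]
wrist_force: [0.2, -0.9, 0.0]
gripper_width: 0.161
grip_force: 35.0
```

>>> {"method": "send_rows", "body": {"rows": [-0.05, -0.4, 0, 0, -0.11, -0.8, 0, 0, -0.16, -1.2, 0, 0, -0.22, -1.6, 0, 0, -0.27, -2.0, 0, 0, -0.33, -2.4, 0, 0, -0.38, -2.8, 0, 0, -0.44, -3.2, 0, 0, -0.5, -3.6, 0, 0, -0.55, -4.0, 0, 0]}}

```text
time_s: 12.17
tool_pos: [521.6, 73.7, 123.6]
tool_rot: [[-0.981, 0.193, 0.0], [0.193, 0.981, -0.0], [-0.0, 0.0, -1.0]]
wrist_force: [0.4, -0.2, -1.0]
gripper_width: 0.156
grip_force: 35.0
```

>>> {"method": "send_rows", "body": {"rows": [-0.05, -0.4, 0, 0, -0.11, -0.8, 0, 0, -0.16, -1.2, 0, 0, -0.22, -1.6, 0, 0, -0.28, -2.0, 0, 0, -0.33, -2.36, 0, 0, -0.37, -2.66, 0, 0, -0.41, -2.91, 0, 0, -0.43, -3.07, 0, 0, -0.44, -3.15, 0, 0]}}

```text
time_s: 13.0
tool_pos: [516.3, -21.0, 123.6]
tool_rot: [[-0.981, 0.194, -0.0], [0.194, 0.981, -0.0], [0.0, -0.0, -1.0]]
wrist_force: [-0.3, 0.2, -1.7]
gripper_width: 0.157
grip_force: 35.0
```

>>> {"method": "send_rows", "body": {"rows": [0, 0, 0, 0, 0, 0, 0, 0, 0, 0, 0, 0, 0, 0, 0, 0, 0, 0, 0, 0, 0, 0, 0, 0, 0, 0, 0, 0, 0, 0, 0, 0, 0, 0, 0, 0, 0, 0, 0, 0]}}

```text
time_s: 13.83
tool_pos: [516.4, -20.3, 123.6]
tool_rot: [[-0.981, 0.193, 0.0], [0.193, 0.981, 0.0], [-0.0, 0.0, -1.0]]
wrist_force: [-0.1, 0.0, -1.5]
gripper_width: 0.16
grip_force: 35.0
```

Run:
```python
from h import *;import pickle
from rig import telemetry,vision
s=telemetry.state();a=vision.get_image('wrist');b=vision.get_image('scene')
pickle.dump((a,b,s),open('s7.pkl','wb'));print(s['tool_pos'],s['tool_rot'],s['gripper_width'],abs(np.array(s['qvel'])).max(),s['time_s'])
v=cv2.cvtColor(a['frame'],cv2.COLOR_BGR2HSV)[:,:,2];print([int(q) for q in v[180:225,322]])
cv2.imwrite('pics/s7.png',np.hstack([cv2.resize(a['frame'],(450,400)),cv2.resize(b['frame'][140:300,190:350],(350,400),interpolation=2)]))
```

```text
[516.36845628 -20.30404729 123.60676567] [[-9.81197347e-01  1.93007164e-01  9.26410498e-07]
 [ 1.93007164e-01  9.81197347e-01  3.27790024e-06]
 [-2.76333294e-07  3.39507088e-06 -1.00000000e+00]] 0.16009742977830851 0.0023997351722287435 13.8333
[247, 248, 247, 218, 186, 180, 183, 196, 222, 237, 241, 242, 243, 243, 243, 243, 243, 243, 241, 235, 213, 185, 179, 180, 178, 177, 175, 179, 176, 180, 178, 180, 186, 213, 234, 242, 243, 243, 243, 243, 243, 243, 243, 243, 243]
```

View pics/s7.png

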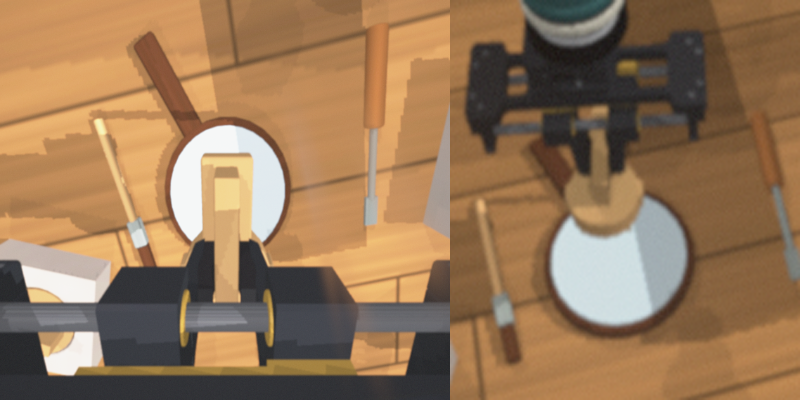

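The casting hangs level over the glass. Its rib and neck edges are at the same wrist rows as right after the lift (about 184 and 213), so it has not slipped, and nothing else has moved.

```bash
python3 -c "
from rig import sign_off;print(sign_off())"
```

```text
the job is handed in; nothing more can be done
None
```

I handed the job in with the half-head casting held level, face down and still, about 10 cm above the middle of the mirror glass; the first grip closed above the rib because the fingers are about 26 mm shorter than stated, so I regripped lower, and sign-off returned no verdict.

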